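# Hang the fitting cup on the niche hook

## Robot

A 6-joint arm with a two-finger parallel gripper is mounted at the origin on the work surface. World frame = base frame: x ahead of the robot, y to its left, z up, the work surface at z = 0. Lengths are in mm, angles in rad, forces in N, time in s.
With the tool pointing down it reaches from about 400 to 925 mm from the base axis. Payload 12.5 kg.
Tool frame: the origin (TCP) lies at the very end of the fingers, on their centre line; the grasp point (between the pads) lies behind it (env.grip_depth is the z of the grasp point in the tool frame, in mm); z points along the fingers, y is the line along which they close (so a half turn about z gives the same grasp; the last joint's range is limited). The gripper opens to 95 mm and grips with 3 to 60 N. Pads are 20 mm wide; open, the fingers measure 119 mm over their backs; the gripper's body (75 mm by 180 mm) begins 59 mm behind the grasp point.
Start: joints at [-1.362, 0.491, 1.559, -0, 1.092, -0.106], TCP at [193.54, -594.297, 214.661] pointing down, gripper open.
Joint ranges: [-3.1, 3.1], [-0.84, 2.19], [0.05, 2.79], [-1.13, 4.28], [0.06, 2.93], [-2.69, 2.69]. Speed limits (rad/s): [2.22, 2.22, 2.79, 3.14, 3.14, 3.14].

## Interface

Orientations are given as [roll, pitch, yaw] about the fixed x, y, z axes, in that order (R = Rz(yaw) Ry(pitch) Rx(roll)).
In Python, from cell import env, optics gives the robot as it stands.
- The arm moves only by the tool step_arm, never from a script. Its argument "moves" is a list of rows, each an object of numbers: "tx", "ty", "tz": the shift along the tool's x, y, z in mm; "roll": the turn about the tool's z in rad. In form: [{"tx": .., "ty": .., "tz": .., "roll": ..}, ...]. A call has 1 to 12 rows; each row is the pose to reach, as a shift and turn from the pose commanded when the call began, along the tool's axes at that moment; what a row does not reach only later rows make up. A row lasts 1/12 s, in which the tool goes at most 41.7 mm and 7.16 degrees, less where a joint would pass 70% of its speed; a pose out of reach is approached as far as the arm can. A call with a gripper value outside its range is refused whole. "grip" is the finger opening in mm, from 0 to 95.1, set as the call begins (left out, the last holds). The fingers move at their own pace and stop on an object; the grip force is fixed at half the most. Time passes only in rows, so rows that repeat a pose let the fingers close. It gives the time, the measured TCP pose, the force, the opening and the grip force at its end, in the units of the state.
- env.state(): the state, without advancing time (a new reading comes with each control period).
- optics.read_camera(name): name is "scene" or "top" or "wrist"; returns a dict with "pixels" (420x560x3 uint8, blue, green, red), "mtx" (3x3 intrinsics, pixels), "view" (4x4, takes a point from world to camera coordinates). Camera axes: x right, y down, z forward; pixel columns grow to the right and rows downward; lengths in mm; the calibration is good to about 2 mm. A picture is of the moment at which its call begins. There is no depth.
- env.job_done(): hands the job in; it is judged then, once.
The state is a dict: "t": time; "joints": joint angles; "qvel": joint speeds; "tau": joint torques, N m; "eef_pos": TCP position; "tcp_rot": TCP orientation; "ft_force": force on the tool from outside, world axes, zero at the start; "moment": the same for the moment, N m; "opening": opening from 0.0 (shut) to 1.0 (fully open); "grip_force": force on a finger pad.
Only numpy, scipy, OpenCV 4.12 (cv2) and the standard library are available. Lean on these libraries where they do the work, as an engineer would, in place of code of your own. Each camera call takes 0.05 s, during which the arm holds its last target. There are 200 camera calls.

## Task

Of the three look-alike steel cups, only one fits the hook in the wooden niche: its handle is big enough to go over the ball on the hook's end, and it is short enough to hang clear of the niche floor. Hang that cup by its handle on the hook, behind the ball, gently, so that it ends up hanging freely, upright and still. Leave the other two cups and the small things in and around the niche where they are.

Things in the scene. Friction and masses are not known exactly. Their poses are not given: they have to be found in the camera images.
- cup_a: steel open cup with a fixed arched wire handle (bail, 7 mm wire) over its mouth; the largest: outside diameter 62 mm, wall 3, rim 98 mm above the base, clear opening under the bail 58 mm high, bail underside 156 mm and top 163 mm above the base; about 170 g. Origin: centre of underside, z up; the bail lies in the y-z plane, so a hook passes through along x.
- cup_b: steel open cup with a fixed arched wire handle (bail, 7 mm wire) over its mouth; the smallest: outside diameter 50 mm, wall 3, rim 66 mm above the base, clear opening under the bail 22 mm high, bail underside 88 mm and top 95 mm above the base; about 100 g. Origin: centre of underside, z up; the bail lies in the y-z plane, so a hook passes through along x.
- cup_c: steel open cup with a fixed arched wire handle (bail, 7 mm wire) over its mouth; the middle one: outside diameter 56 mm, wall 3, rim 80 mm above the base, clear opening under the bail 42 mm high, bail underside 122 mm and top 129 mm above the base; about 140 g. Origin: centre of underside, z up; the bail lies in the y-z plane, so a hook passes through along x. Opening 42 mm wide.
- cup_c_bail (a point): point at the underside of the middle of cup_c's bail, 122 mm above its base; axes as the cup's
- hook_seat (a point): point on top of the hook's rod where the bail should rest. The rod is level, steel, 8 mm thick, and runs from the back rail's face (45 mm behind, +x of this point) towards the front (-x). Axes: x into the niche, y to the left seen from the front, z up. 245 mm above the table, 145 mm above the niche floor.
- roof_edge (a point): middle of the lower front edge of the niche's roof board: 74 mm straight above the seat point. The roof (14 mm thick, 65 mm deep) blocks a gripper that points straight down; one tilted with its fingers pointing down and into the niche gets under it.
- hook_ball (a point): centre of the steel ball, 26 mm diameter, on the hook's free end, 40 mm in front of (-x of) the seat and 4 mm below it
- niche: fixed open-backed wooden niche in a tin frame, front to -x. Origin: on the table, in the plane of the back rail's face, mid-width. Floor board 400 mm wide, 100 mm deep, top at 100 mm; roof top at 333 mm. Hook at y = +70 mm. A fixed battery mirror light, 110 mm wide and 153 mm tall, stands on the floor at y = -125 mm, a nail file before it.
- perfume: empty clear perfume bottle, 32 mm diameter, 74 mm tall, upright on the niche floor; origin at its underside
- comb: brown horn-style comb, 150 x 25 x 5 mm, lying on the table; origin at its underside, length along x
- clip_1: silver-toned hair clip, 55 x 11 x 7 mm, lying on the niche floor; origin at its underside
- clip_2: the other hair clip of the pair, same size, beside it
There are look-alikes about, which are no part of the job. What is shaped like the cup_c but green or red is not meant.

How it is judged:
By the outcome, as a careful person would: the job done as asked, in the order asked, and still so for the second after the job is handed in, with the robot touching nothing.
It also fails if it takes over 61 s, if anything falls off the work surface, if the arm or the gripper's body presses on something with over 40 N, if the wrist force passes 120 N, or if a joint passes its speed limit or range.

## Working session

There is one attempt and no reset: what is moved stays moved. The work goes in short steps, Python scripts to look and compute and a tool call to move; the robot and the scene stay as the last step left them, time stands still between calls to the robot, and variables do not carry over. Pictures are saved under pics/ and viewed, at most 10 in all, crops included, and the job is handed in when it is done.

Besides the shell and the picture viewer there is one more tool, called by a JSON object that holds its "name" and its "arguments". step_arm: Moves the arm, as the interface text tells. Its arguments: {"type":"object","properties":{"moves":{"type":"array"},"grip":{"type":"number"}},"required":["moves"]}

```bash
mkdir -p pics; ls; python3 - <<'E'
from cell import env, optics
import cv2,numpy as np,pickle
for n in("scene","top"):
    r=optics.read_camera(n); cv2.imwrite(f"pics/{n}0.png",r["pixels"]); pickle.dump(r,open(n+"0.pkl","wb"))
    v=np.array(r["view"]);print(n,r["mtx"],v.round(3).tolist(),(-v[:3,:3].T@v[:3,3]).round(0))
print(env.state(),env.grip_depth)
E
```

```text
pics
scene [[510.5816445    0.         283.03513445]
 [  0.         510.5816445  205.33754991]
 [  0.           0.           1.        ]] [[-0.898, 0.44, 0.006, 466.325], [0.298, 0.617, -0.728, -95.916], [-0.324, -0.653, -0.685, 1398.167], [0.0, 0.0, 0.0, 1.0]] [900. 767. 885.]
top [[428.08480361   0.         276.64967732]
 [  0.         428.08480361 214.92136788]
 [  0.           0.           1.        ]] [[-0.011, -1.0, -0.014, 120.82], [-0.997, 0.013, -0.082, 568.815], [0.082, 0.013, -0.997, 993.437], [0.0, 0.0, 0.0, 1.0]] [ 487.  101. 1038.]
{'t': 0.1, 'joints': array([-1.36156496e+00,  4.91484310e-01,  1.55936081e+00, -9.20736497e-06,
        1.09172096e+00, -1.05592141e-01]), 'qvel': array([ 0.00094782, -0.00071482, -0.00208532, -0.00093237, -0.00048317,
        0.00035413]), 'tau': array([ 2.15963140e-03, -6.13623190e+01, -2.58604324e+01,  6.93844096e-02,
        4.70457750e-02, -5.28116004e-05]), 'eef_pos': array([ 193.51128891, -594.07023868,  214.13902816]), 'tcp_rot': array([-3.14062379e+00, -9.44740015e-05,  3.14827709e-01]), 'ft_force': array([ 0.434565  ,  0.04067615, -0.00225665]), 'moment': array([ 0.00171395, -0.01286129,  0.02629999]), 'grip_force': 0.0, 'opening': 1.0014263892108415} -18.8
```

View pics/scene0.png

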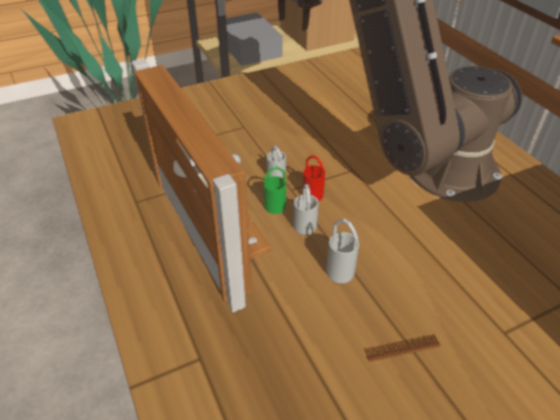

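View pics/top0.png

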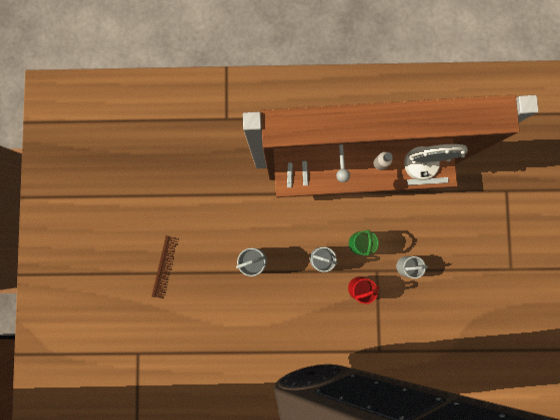

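The top view (+x up, +y left) shows three steel cups: the largest at (251,262), a mid-sized one at (323,259) and the smallest at (411,267). The look-alikes are green at (364,243) and red at (362,290). The hook's ball is at (343,175), with its rod running up from it. The cup at (323,259) fits cup_c, since it is steel and the middle size. I'll confirm that in an enlarged crop and measure it.

```bash
cat > h.py <<'E'
import numpy as np,pickle,cv2
def ray(r,u,v):
    V=np.array(r["view"]);K=np.array(r["mtx"]);R=V[:3,:3];c=-R.T@V[:3,3]
    d=R.T@np.linalg.inv(K)@np.array([u,v,1.]);return c,d/np.linalg.norm(d)
def plane(r,u,v,z):
    c,d=ray(r,u,v);return c+d*(z-c[2])/d[2]
def tri(a,b):
    A=[];B=[]
    for c,d in(a,b):
        P=np.eye(3)-np.outer(d,d);A.append(P);B.append(P@c)
    p=np.linalg.solve(sum(A),sum(B));return p,[np.linalg.norm(P@p-q) for P,q in zip(A,B)]
def proj(r,p):
    V=np.array(r["view"]);q=np.array(r["mtx"])@(V[:3,:3]@p+V[:3,3]);return q[:2]/q[2]
E
python3 - <<'E'
from h import *
T=pickle.load(open("top0.pkl","rb"));S=pickle.load(open("scene0.pkl","rb"))
def crop(r,x,y,w,h,k): return cv2.resize(r["pixels"][y:y+h,x:x+w],None,fx=k,fy=k,interpolation=cv2.INTER_CUBIC)
a=crop(T,230,130,200,150,4) # 800x600
b=crop(S,220,130,160,160,3)
cv2.imwrite("pics/a.png",a);cv2.imwrite("pics/b.png",crop(S,225,140,150,150,4))
hsv=cv2.cvtColor(T["pixels"],cv2.COLOR_BGR2HSV);m=((hsv[...,1]<60)&(hsv[...,2]>60)).astype(np.uint8)
n,l,s,c=cv2.connectedComponentsWithStats(m)
for i in range(1,n):
    if 20<s[i,4]<3000 and s[i,1]>100: print(s[i],c[i].round(1),plane(T,*c[i],80).round(0))
E
```

```text
[243 112  23  56 798] [254.2 136.4] [746. 163.  80.]
[337 145  13  37 222] [342.1 167.7] [671. -36.  80.]
[ 405  144   62   41 1525] [429.9 162. ] [ 681. -234.   80.]
[374 152  18  16 193] [382.5 159.3] [ 689. -128.   80.]
[302 161   6  24 110] [304.7 172.9] [660.  49.  80.]
[287 163   5  24 110] [289.2 175.1] [656.  84.  80.]
[310 247  27  25 531] [323.  258.9] [466.  11.  80.]
[236 248  31  28 655] [251.2 261.5] [462. 171.  80.]
[396 256  32  22 521] [411.1 266.5] [ 447. -183.   80.]
[  0 294  16  41 628] [  7.3 313.7] [353. 715.  80.]
```

View pics/a.png

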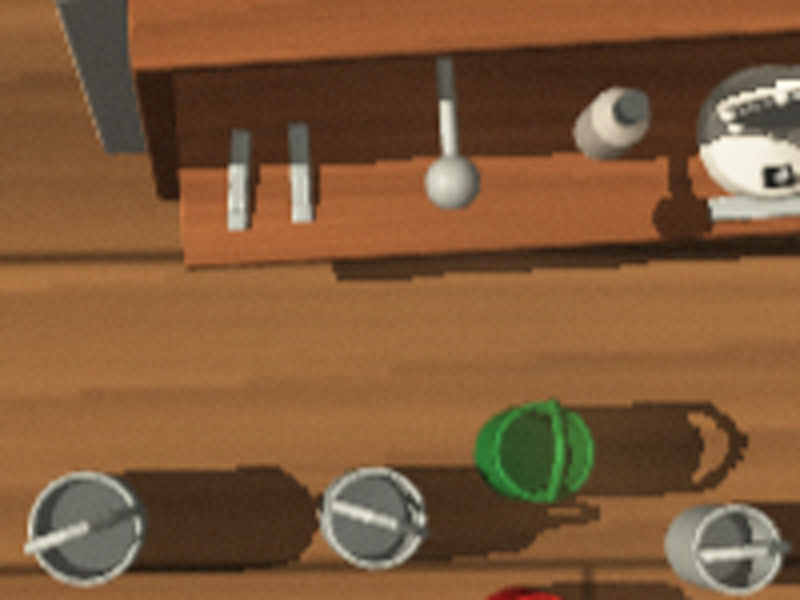

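View pics/b.png

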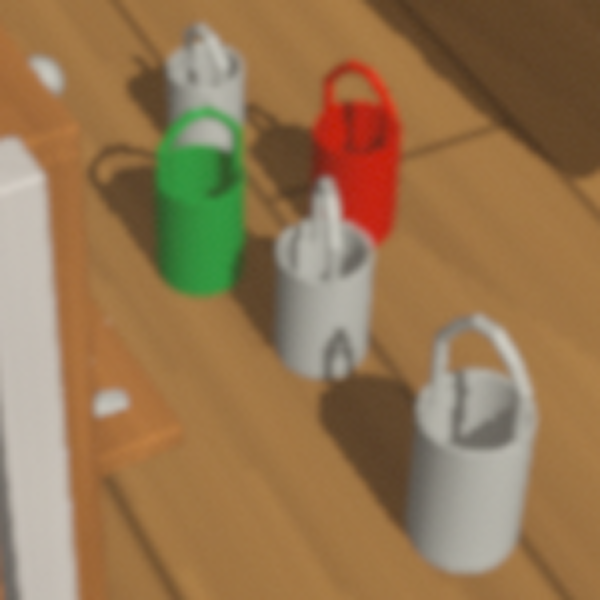

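The crops confirm it: the steel cup at top pixel (323,259), with the middle height and opening, is cup_c. The green and red cups are decoys. cup_c's bail runs from about (311,257) to (336,262) in the top view. The ball is at (343,175.2), and the rod's rear end is at (341.7,145).

```bash
cat >> h.py <<'E'
def ctool(p,st):
    from scipy.spatial.transform import Rotation as Ro
    R=Ro.from_euler("xyz",st["tcp_rot"]).as_matrix();return R.T@(np.array(p)-st["eef_pos"])
E
python3 - <<'E'
from h import *
from cell import env
T=pickle.load(open("top0.pkl","rb"));S=pickle.load(open("scene0.pkl","rb"))
ball=plane(T,343,175.2,241);rod=plane(T,341.7,146,241)
print("ball",ball,"rod yaw",np.arctan2(*(rod-ball)[[1,0]]),np.linalg.norm(rod-ball))
p,q=[plane(T,u,v,100) for u,v in((230+185/4,130+268/4),(230+640/4,130+251/4))];print("floor edge yaw",np.arctan2(*(q-p)[[1,0]])+np.pi/2,p,q)
p,q=[plane(T,u,v,333) for u,v in((230+180/4,130+68/4),(230+800/4,130+36/4))];print("roof edge(low z319?)",np.arctan2(*(q-p)[[1,0]])+np.pi/2,p,q)
p,q=[plane(T,u,v,319) for u,v in((230+180/4,130+68/4),(230+800/4,130+36/4))];print("at319",p,q)
print("cup rim",plane(T,323.25,259.25,80))
a,b=plane(T,230+327/4,130+507/4,95),plane(T,230+422/4,130+528/4,90);print("bail",a,b,np.arctan2(*(b-a)[[1,0]])+np.pi/2)
e=ray(S,225+328/4,140+182/4)
print("bail top in scene on z129",plane(S,225+328/4,140+185/4,127))
st=env.state();print(ctool([466,11,214],st))
E
```

```text
ball [625.70157863 -14.40866431 241.        ] rod yaw 0.0198645476329781 55.821858868917026
floor edge yaw 0.024425702359493373 [603.67795568 113.41660238 100.        ] [ 609.79561052 -136.99331698  100.        ]
roof edge(low z319?) 0.037556146700216564 [659.00293008 111.36303128 333.        ] [ 668.72901691 -147.48976627  333.        ]
at319 [662.42116429 111.57741445 319.        ] [ 672.34032407 -152.41388046  319.        ]
cup rim [465.42048457  10.74511592  80.        ]
bail [471.48326485  37.19848832  95.        ] [459.33051501 -15.08841699  90.        ] -0.22836970785718336
bail top in scene on z129 [465.19761759  11.17095851 127.        ]
[ 446.45741061 -490.95362283    0.65687471]
```

{"name": "step_arm", "arguments": {"moves": [{"tx": 10,"ty": -11},{"tx": 30,"ty": -33},{"tx": 55,"ty": -60},{"tx": 80,"ty": -88},{"tx": 105,"ty": -115},{"tx": 130,"ty": -143},{"tx": 155,"ty": -170},{"tx": 180,"ty": -198},{"tx": 205,"ty": -225},{"tx": 230,"ty": -253},{"tx": 255,"ty": -280},{"tx": 280,"ty": -308}], "grip": 90}}

```text
validation failed for argument at $.mo...
```

{"name": "step_arm", "arguments": {"moves": [{"tx": 25,"ty": -28},{"tx": 50,"ty": -55},{"tx": 75,"ty": -83},{"tx": 100,"ty": -110},{"tx": 125,"ty": -138},{"tx": 145,"ty": -160},{"tx": 160,"ty": -176,"roll": 0.1},{"tx": 166,"ty": -182,"roll": 0.2},{"tx": 166.5,"ty": -183,"roll": 0.3},{"tx": 166.5,"ty": -183,"roll": 0.42},{"tx": 166.5,"ty": -183,"roll": 0.535},{"tx": 166.5,"ty": -183,"roll": 0.535}]}}

```text
validation failed for argument at $.mo...
```

```bash
python3 - <<'E'
from h import *
from cell import env,optics
r=optics.read_camera("wrist");pickle.dump(r,open("w1.pkl","wb"));cv2.imwrite("pics/w1.png",r["pixels"])
st=env.state();print(st["t"],st["eef_pos"],st["tcp_rot"],st["joints"].round(2),ctool([465.3,10.9,97],st))
v=np.array(r["view"]);print((-v[:3,:3].T@v[:3,3]).round(0),proj(r,np.array([465.4,10.8,80])),proj(r,np.array([465.3,10.9,129])))
E
```

```text
0.15 [ 193.50975987 -594.09524648  214.20515173] [-3.14074180e+00 -7.92447141e-05  3.14873187e-01] [-1.36  0.49  1.56 -0.    1.09 -0.11] [ 445.78310748 -490.97880094  117.65827042]
[ 272. -569.  385.] [-582.97322387 -559.80575623] [-871.67751535 -783.13441701]
```

View pics/w1.png

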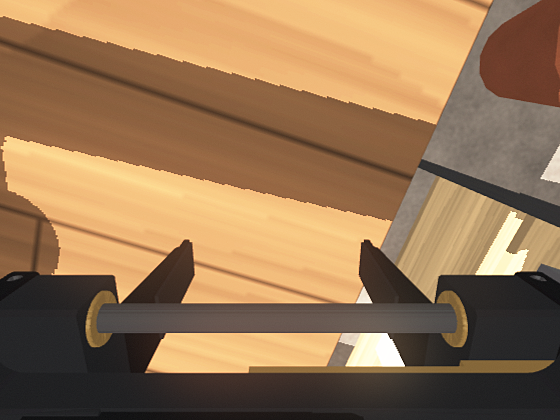

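The wrist picture shows only the table and the fingers (tips at about (187,243) and (365,243)), because both move calls were refused. The rows seem to need all four fields.

{"name": "step_arm", "arguments": {"moves": [{"tx": 10,"ty": -11,"tz": 0,"roll": 0},{"tx": 30,"ty": -33,"tz": 0,"roll": 0},{"tx": 55,"ty": -60,"tz": 0,"roll": 0},{"tx": 80,"ty": -88,"tz": 0,"roll": 0},{"tx": 105,"ty": -115,"tz": 0,"roll": 0},{"tx": 130,"ty": -143,"tz": 0,"roll": 0},{"tx": 155,"ty": -170,"tz": 0,"roll": 0},{"tx": 180,"ty": -198,"tz": 0,"roll": 0},{"tx": 205,"ty": -225,"tz": 0,"roll": 0},{"tx": 230,"ty": -253,"tz": 0,"roll": 0},{"tx": 255,"ty": -280,"tz": 0,"roll": 0},{"tx": 280,"ty": -308,"tz": 0,"roll": 0}], "grip": 90}}

```text
t: 1.15
eef_pos: [364.7, -213.1, 214.7]
tcp_rot: [3.141, -0.0, 0.314]
ft_force: [1.2, 0.4, 0.8]
opening: 0.944
grip_force: 0.0
```

{"name": "step_arm", "arguments": {"moves": [{"tx": 25,"ty": -28,"tz": 0,"roll": 0},{"tx": 50,"ty": -55,"tz": 0,"roll": 0},{"tx": 75,"ty": -83,"tz": 0,"roll": 0},{"tx": 100,"ty": -110,"tz": 0,"roll": 0},{"tx": 125,"ty": -138,"tz": 0,"roll": 0},{"tx": 145,"ty": -160,"tz": 0,"roll": 0},{"tx": 160,"ty": -176,"tz": 0,"roll": 0.1},{"tx": 166,"ty": -182,"tz": 0,"roll": 0.2},{"tx": 166,"ty": -183,"tz": 0,"roll": 0.3},{"tx": 166,"ty": -183,"tz": 0,"roll": 0.42},{"tx": 166,"ty": -183,"tz": 0,"roll": 0.535},{"tx": 166,"ty": -183,"tz": 0,"roll": 0.535}]}}

```text
t: 2.15
eef_pos: [465.5, 10.8, 214.5]
tcp_rot: [3.141, 0.0, -0.225]
ft_force: [0.2, 0.6, 0.1]
opening: 0.945
grip_force: 0.0
```

```bash
python3 - <<'E'
from h import *
from cell import env,optics
r=optics.read_camera("wrist");pickle.dump(r,open("w2.pkl","wb"));cv2.imwrite("pics/w2.png",r["pixels"])
st=env.state();print(st["t"],st["eef_pos"],st["tcp_rot"],st["joints"].round(2),ctool([465.3,10.9,97],st))
v=np.array(r["view"]);print((-v[:3,:3].T@v[:3,3]).round(0),proj(r,np.array([465.4,10.8,80])),proj(r,np.array([465.3,10.9,129])))
E
```

```text
2.2 [465.52760463  10.71129517 214.5238948 ] [ 3.14146065e+00  1.79666250e-04 -2.18201913e-01] [-0.12  0.27  1.93 -0.    0.94  1.67] [ -0.24194244  -0.15047306 117.52392133]
[546.  -9. 386.] [275.44583335 195.9862189 ] [275.19682093 211.70238697]
```

View pics/w2.png

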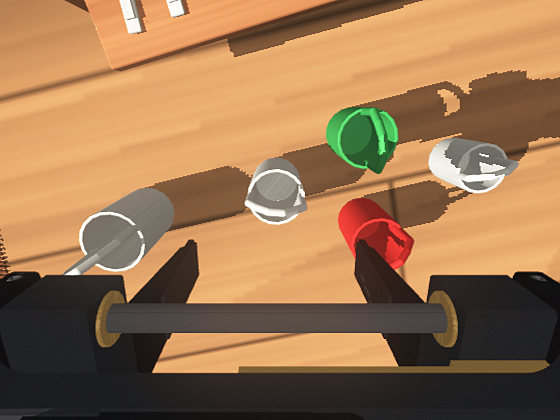

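The rim of cup_c is centred at (275,196) and its bail runs from about (248,200) to (307,207). The position matches, so I only need to refine the bail's yaw.

```bash
python3 - <<'E'
from h import *
r=pickle.load(open("w2.pkl","rb"));cv2.imwrite("pics/w2c.png",cv2.resize(r["pixels"][145:235,230:330],None,fx=6,fy=6,interpolation=cv2.INTER_CUBIC))
for psi in(-.15,-.22,-.29,-.36):
    y=np.array([-np.sin(psi),np.cos(psi),0]);c=np.array([465.4,10.8,0])
    print(psi,[((proj(r,c+s*h*y+[0,0,z])-[230,145])*6).round(0).tolist() for s,h,z in((1,24.5,80),(1,24.5,101),(1,17.3,118),(0,0,125.5),(-1,17.3,118),(-1,24.5,101),(-1,24.5,80))])
E
```

```text
-0.15 [[122.0, 317.0], [111.0, 354.0], [152.0, 384.0], [272.0, 392.0], [393.0, 367.0], [434.0, 331.0], [424.0, 295.0]]
-0.22 [[121.0, 306.0], [110.0, 343.0], [151.0, 376.0], [272.0, 392.0], [393.0, 375.0], [434.0, 342.0], [424.0, 305.0]]
-0.29 [[121.0, 296.0], [111.0, 332.0], [151.0, 368.0], [272.0, 392.0], [392.0, 383.0], [434.0, 353.0], [424.0, 316.0]]
-0.36 [[122.0, 286.0], [111.0, 321.0], [152.0, 360.0], [272.0, 392.0], [391.0, 391.0], [432.0, 363.0], [422.0, 326.0]]
```

View pics/w2c.png

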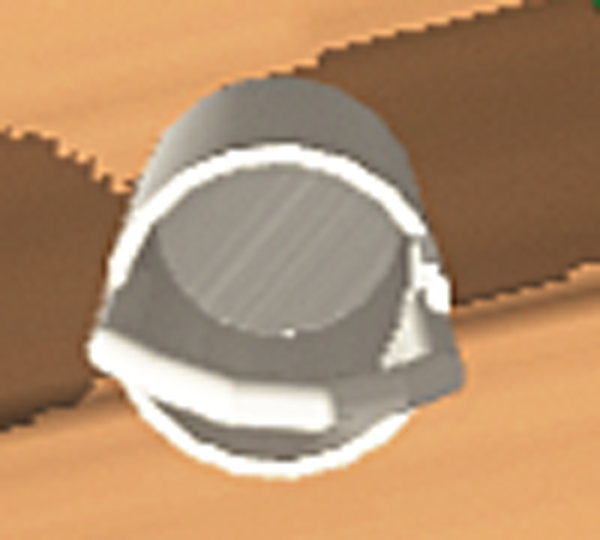

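In the enlarged crop the bail's shoulders are at (100,348) and (455,372), which gives a bail yaw of about -0.29, so I'll roll 0.075 more. The roof only allows a downward-pointing tool in front of its edge. I'll therefore grip the bail and rim across the cup, with the cup 7 mm forward of the pads' middle.

{"name": "step_arm", "arguments": {"moves": [{"tx": -4,"ty": 0,"tz": 10,"roll": 0.04},{"tx": -7,"ty": -0.5,"tz": 28,"roll": 0.075},{"tx": -7,"ty": -0.5,"tz": 46,"roll": 0.075},{"tx": -7,"ty": -0.5,"tz": 64,"roll": 0.075},{"tx": -7,"ty": -0.5,"tz": 82,"roll": 0.075},{"tx": -7,"ty": -0.5,"tz": 98,"roll": 0.075},{"tx": -7,"ty": -0.5,"tz": 112,"roll": 0.075},{"tx": -7,"ty": -0.5,"tz": 124,"roll": 0.075},{"tx": -7,"ty": -0.5,"tz": 133,"roll": 0.075},{"tx": -7,"ty": -0.5,"tz": 138,"roll": 0.075},{"tx": -7,"ty": -0.5,"tz": 138,"roll": 0.075}], "grip": 74}}

```text
t: 3.12
eef_pos: [458.6, 12.6, 75.9]
tcp_rot: [3.141, 0.001, -0.294]
ft_force: [-1.4, 0.4, 0.6]
opening: 0.777
grip_force: 0.0
```

{"name": "step_arm", "arguments": {"moves": [{"tx": 0,"ty": 0,"tz": 0,"roll": 0},{"tx": 0,"ty": 0,"tz": 0,"roll": 0},{"tx": 0,"ty": 0,"tz": 0,"roll": 0},{"tx": 0,"ty": 0,"tz": 0,"roll": 0},{"tx": 0,"ty": 0,"tz": 0,"roll": 0},{"tx": 0,"ty": 0,"tz": 0,"roll": 0}], "grip": 66}}

```text
t: 3.62
eef_pos: [459.0, 12.7, 76.9]
tcp_rot: [-3.142, -0.001, -0.295]
ft_force: [-0.1, -0.7, -0.7]
opening: 0.692
grip_force: 0.0
```

{"name": "step_arm", "arguments": {"moves": [{"tx": 0,"ty": 0,"tz": 0,"roll": 0},{"tx": 0,"ty": 0,"tz": 0,"roll": 0},{"tx": 0,"ty": 0,"tz": 0,"roll": 0},{"tx": 0,"ty": 0,"tz": 0,"roll": 0},{"tx": 0,"ty": 0,"tz": 0,"roll": 0},{"tx": 0,"ty": 0,"tz": 0,"roll": 0},{"tx": 0,"ty": 0,"tz": 0,"roll": 0},{"tx": 0,"ty": 0,"tz": 0,"roll": 0}], "grip": 50}}

```text
t: 4.28
eef_pos: [458.9, 12.7, 76.6]
tcp_rot: [3.142, -0.0, -0.295]
ft_force: [-0.9, 0.6, 1.9]
opening: 0.581
grip_force: 30.0
```

{"name": "step_arm", "arguments": {"moves": [{"tx": 0,"ty": 0,"tz": -2,"roll": 0},{"tx": 0,"ty": 0,"tz": -6,"roll": 0},{"tx": 0,"ty": 0,"tz": -14,"roll": 0},{"tx": 0,"ty": 0,"tz": -28,"roll": 0},{"tx": 0,"ty": 0,"tz": -46,"roll": 0},{"tx": 0,"ty": 0,"tz": -66,"roll": 0},{"tx": 0,"ty": 0,"tz": -86,"roll": 0},{"tx": 0,"ty": 0,"tz": -104,"roll": 0},{"tx": 0,"ty": 0,"tz": -120,"roll": 0},{"tx": 0,"ty": 0,"tz": -132,"roll": 0},{"tx": 0,"ty": 0,"tz": -138,"roll": 0},{"tx": 0,"ty": 0,"tz": -140,"roll": 0}]}}

```text
t: 5.28
eef_pos: [459.0, 12.7, 217.9]
tcp_rot: [-3.141, -0.002, -0.295]
ft_force: [-0.4, 0.2, -1.9]
opening: 0.586
grip_force: 30.0
```

{"name": "step_arm", "arguments": {"moves": [{"tx": 0,"ty": 0,"tz": 0,"roll": -0.05},{"tx": 0,"ty": 0,"tz": 0,"roll": -0.12},{"tx": 0,"ty": 0,"tz": 0,"roll": -0.19},{"tx": 0,"ty": 0,"tz": 0,"roll": -0.26},{"tx": 0,"ty": 0,"tz": 0,"roll": -0.31},{"tx": 0,"ty": 0,"tz": 0,"roll": -0.32},{"tx": 0,"ty": 0,"tz": 0,"roll": -0.32}]}}

```text
t: 5.87
eef_pos: [458.6, 12.7, 216.2]
tcp_rot: [-3.142, 0.001, 0.024]
ft_force: [-0.5, -0.4, -1.6]
opening: 0.586
grip_force: 30.0
```

```bash
python3 - <<'E'
from h import *
from cell import env,optics
st=env.state();print(st)
rs={n:optics.read_camera(n) for n in("scene","top","wrist")};pickle.dump(rs,open("l1.pkl","wb"))
p=st["eef_pos"]+[7,0,0]
u=proj(rs["top"],p);v=proj(rs["wrist"],p);print(u,v)
k=lambda r,c,w,h,f:cv2.resize(r["pixels"][int(c[1]-h/2):int(c[1]+h/2),int(c[0]-w/2):int(c[0]+w/2)],(int(w*f),int(h*f)),interpolation=cv2.INTER_CUBIC)
a=k(rs["wrist"],(280,210),560,420,.71)
b=k(rs["scene"],proj(rs["scene"],p),133,100,3);c=k(rs["top"],(330,210),133,100,3)
h=min(a.shape[0],b.shape[0]);print(a.shape,b.shape,c.shape)
top=np.hstack([cv2.resize(a,(399,300)),b]);bot=np.hstack([c,np.zeros_like(c)])
cv2.imwrite("pics/l1.png",np.vstack([top,bot]))
ball=np.array([625.7,-14.4,241]);print(ctool(ball,st))
for n in rs: print(n,proj(rs[n],ball))
E
```

```text
{'t': 5.8667, 'joints': array([-1.16438535e-01,  2.53749050e-01,  1.94606589e+00, -1.32917816e-04,
        9.42755871e-01,  1.43051450e+00]), 'qvel': array([-0.0001632 , -0.00316326, -0.0030964 ,  0.00027535,  0.00077958,
        0.03020905]), 'tau': array([ 8.71594733e-03, -4.26450634e+01, -2.35474598e+01,  3.84521205e-02,
       -8.26538005e-02, -4.24091332e-01]), 'eef_pos': array([458.59833641,  12.67867269, 216.18032258]), 'tcp_rot': array([-3.14156231e+00,  9.83580083e-04,  2.39214534e-02]), 'ft_force': array([-0.47149759, -0.44686494, -1.58638965]), 'moment': array([-0.00834858, -0.00334865,  0.05806143]), 'grip_force': 29.99332977924496, 'opening': 0.5863400489125343}
[328.96738229 260.69485156] [275.10785726 245.79455445]
(298, 397, 3) (300, 399, 3) (300, 399, 3)
[166.38166302  31.06710064 -24.98428196]
scene [233.62673651 159.09660151]
top [342.99540044 175.2008943 ]
wrist [ 361.99133335 -140.26659967]
```

View pics/l1.png

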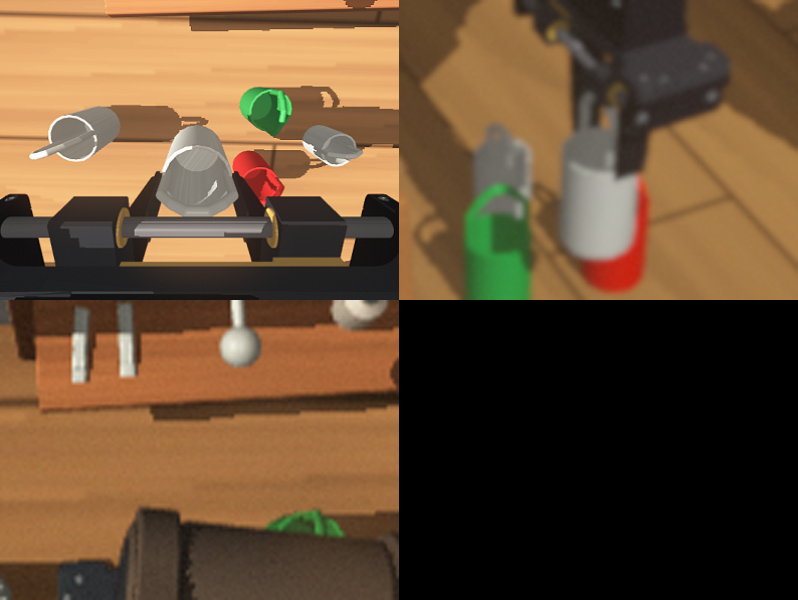

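The cup is held upright in the fingers, with its rim at about (195,160) in the wrist view, and it is clear of the red cup. I'll move part-way toward the hook and re-measure the ball with the wrist camera.

{"name": "step_arm", "arguments": {"moves": [{"tx": 2,"ty": 1,"tz": 0,"roll": 0},{"tx": 7,"ty": 3,"tz": 0,"roll": 0},{"tx": 15,"ty": 6,"tz": 0,"roll": 0},{"tx": 25,"ty": 10,"tz": 0,"roll": 0},{"tx": 36,"ty": 14,"tz": 0,"roll": 0},{"tx": 47,"ty": 18,"tz": 0,"roll": 0},{"tx": 58,"ty": 22,"tz": 0,"roll": 0},{"tx": 67,"ty": 26,"tz": 0,"roll": 0},{"tx": 74,"ty": 29,"tz": 0,"roll": 0},{"tx": 79,"ty": 31,"tz": 0,"roll": 0},{"tx": 80,"ty": 31,"tz": 0,"roll": 0},{"tx": 80,"ty": 31,"tz": 0,"roll": 0}]}}

```text
t: 7.02
eef_pos: [539.7, -16.4, 216.4]
tcp_rot: [-3.142, 0.0, 0.025]
ft_force: [-0.8, -0.3, -1.2]
opening: 0.585
grip_force: 30.0
```

```bash
python3 - <<'E'
from h import *
from cell import env,optics
st=env.state();print(st["t"],st["eef_pos"],st["tcp_rot"],st["ft_force"])
r=optics.read_camera("wrist");pickle.dump(r,open("w3.pkl","wb"))
ball=np.array([625.7,-14.4,241]);print(proj(r,ball),proj(r,ball+[40,1,4]),ctool(ball,st))
cv2.imwrite("pics/w3.png",r["pixels"])
E
```

```text
7.0167 [539.67333025 -16.36034174 216.42450913] [-3.14157600e+00  4.25962374e-04  2.46609631e-02] [-0.83092762 -0.32095095 -1.19191392]
[274.89834502  98.5153207 ] [274.82743375 -13.02290719] [ 86.03837492   0.16112995 -24.61214489]
```

View pics/w3.png

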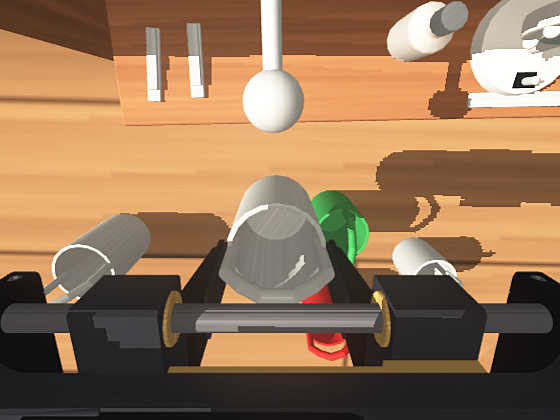

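The ball is at (273,100), where (275,98.5) was predicted, so the alignment is within about 1 mm and the rod is parallel to the tool's x. Now I'll thread the bail over the ball.

{"name": "step_arm", "arguments": {"moves": [{"tx": 2,"ty": 0,"tz": 0,"roll": 0},{"tx": 7,"ty": 0,"tz": 0,"roll": 0},{"tx": 14,"ty": -0.5,"tz": 0,"roll": 0},{"tx": 22,"ty": -0.5,"tz": 0,"roll": 0},{"tx": 31,"ty": -0.5,"tz": 0,"roll": 0},{"tx": 40,"ty": -0.5,"tz": 0,"roll": 0},{"tx": 49,"ty": -0.5,"tz": 0,"roll": 0},{"tx": 57,"ty": -0.5,"tz": 0,"roll": 0},{"tx": 64,"ty": -0.5,"tz": 0,"roll": 0},{"tx": 69,"ty": -0.5,"tz": 0,"roll": 0},{"tx": 72,"ty": -0.5,"tz": 0,"roll": 0},{"tx": 72,"ty": -0.5,"tz": 0,"roll": 0}]}}

```text
t: 8.07
eef_pos: [612.0, -14.0, 216.5]
tcp_rot: [3.142, 0.0, 0.025]
ft_force: [-0.9, 0.6, -0.9]
opening: 0.583
grip_force: 30.0
```

{"name": "step_arm", "arguments": {"moves": [{"tx": 2,"ty": 0,"tz": 0,"roll": 0},{"tx": 4,"ty": 0,"tz": 0,"roll": 0},{"tx": 6,"ty": 0,"tz": 0,"roll": 0},{"tx": 8,"ty": 0,"tz": 0,"roll": 0},{"tx": 10,"ty": 0,"tz": 0,"roll": 0},{"tx": 11,"ty": 0,"tz": 0,"roll": 0},{"tx": 12,"ty": 0,"tz": 0,"roll": 0},{"tx": 12,"ty": 0,"tz": 0,"roll": 0},{"tx": 12,"ty": 0,"tz": 0,"roll": 0}]}}

```text
t: 8.82
eef_pos: [623.6, -13.7, 216.6]
tcp_rot: [3.142, 0.0, 0.025]
ft_force: [-0.1, 0.8, -1.2]
opening: 0.586
grip_force: 30.0
```

{"name": "step_arm", "arguments": {"moves": [{"tx": 0.5,"ty": 0,"tz": 0,"roll": 0},{"tx": 1,"ty": 0,"tz": 0,"roll": 0},{"tx": 1.5,"ty": 0,"tz": 0,"roll": 0},{"tx": 2,"ty": 0,"tz": 0,"roll": 0},{"tx": 2,"ty": 0,"tz": 0,"roll": 0},{"tx": 2,"ty": 0,"tz": 0,"roll": 0}]}}

```text
t: 9.32
eef_pos: [625.6, -13.7, 216.6]
tcp_rot: [3.141, -0.0, 0.025]
ft_force: [-0.1, 0.3, -1.8]
opening: 0.583
grip_force: 30.0
```

{"name": "step_arm", "arguments": {"moves": [{"tx": 0.5,"ty": 0,"tz": 0,"roll": 0},{"tx": 1,"ty": 0,"tz": 0,"roll": 0},{"tx": 1,"ty": 0,"tz": 0,"roll": 0},{"tx": 1,"ty": 0,"tz": 0,"roll": 0}]}}

```text
t: 9.65
eef_pos: [626.6, -13.7, 216.6]
tcp_rot: [3.141, -0.0, 0.025]
ft_force: [-0.6, 0.8, -1.3]
opening: 0.585
grip_force: 30.0
```

{"name": "step_arm", "arguments": {"moves": [{"tx": 0.5,"ty": 0,"tz": 0,"roll": 0},{"tx": 1,"ty": 0,"tz": 0,"roll": 0},{"tx": 1,"ty": 0,"tz": 0,"roll": 0},{"tx": 1,"ty": 0,"tz": 0,"roll": 0}]}}

```text
t: 9.98
eef_pos: [627.6, -13.6, 216.6]
tcp_rot: [3.141, -0.0, 0.025]
ft_force: [-0.9, -0.6, -1.3]
opening: 0.583
grip_force: 30.0
```

```bash
python3 - <<'E'
from h import *
from cell import env,optics
st=env.state();print(st["t"],st["eef_pos"],st["tcp_rot"],st["ft_force"])
r=optics.read_camera("wrist");t=optics.read_camera("top")
w=cv2.resize(r["pixels"],(560,420));k=cv2.resize(t["pixels"][110:230,300:380],(240,360))
out=np.zeros((420,800,3),np.uint8);out[:,:560]=w;out[:360,560:]=k;cv2.imwrite("pics/v10.png",out)
ball=np.array([625.7,-14.4,241]);print(proj(r,ball),ctool(ball,st))
E
```

```text
9.9833 [627.60372939 -13.61675952 216.62914587] [ 3.14148845e+00 -4.87487086e-05  2.48379280e-02] [-0.90193431 -0.6404298  -1.28976273]
[275.96935373 281.59519658] [ -1.92140622   0.73825868 -24.37087102]
```

{"name": "step_arm", "arguments": {"moves": [{"tx": 0.5,"ty": 0,"tz": 0,"roll": 0},{"tx": 1,"ty": 0,"tz": 0,"roll": 0},{"tx": 1,"ty": 0,"tz": 0,"roll": 0},{"tx": 1,"ty": 0,"tz": 0,"roll": 0}]}}

```text
t: 10.42
eef_pos: [628.5, -13.6, 216.6]
tcp_rot: [3.142, 0.0, 0.025]
ft_force: [-1.1, -0.2, -2.0]
opening: 0.581
grip_force: 30.0
```

{"name": "step_arm", "arguments": {"moves": [{"tx": 0.5,"ty": 0,"tz": 0,"roll": 0},{"tx": 0.7,"ty": 0,"tz": 0,"roll": 0},{"tx": 0.7,"ty": 0,"tz": 0,"roll": 0}]}}

```text
t: 10.67
eef_pos: [628.5, -13.7, 216.6]
tcp_rot: [3.141, 0.002, 0.026]
ft_force: [-7.4, -1.0, 0.6]
opening: 0.584
grip_force: 30.0
```

I felt light contact with the roof at x = 628.5, which is as deep as a vertical tool can go. I'll back off slightly and lower until the bail touches the rear slope of the ball.

{"name": "step_arm", "arguments": {"moves": [{"tx": -0.7,"ty": 0,"tz": 0,"roll": 0},{"tx": -1,"ty": 0,"tz": 0,"roll": 0},{"tx": -1,"ty": 0,"tz": 2,"roll": 0},{"tx": -1,"ty": 0,"tz": 4,"roll": 0},{"tx": -1,"ty": 0,"tz": 6,"roll": 0},{"tx": -1,"ty": 0,"tz": 7,"roll": 0},{"tx": -1,"ty": 0,"tz": 7,"roll": 0}]}}

```text
t: 11.25
eef_pos: [628.2, -13.6, 209.2]
tcp_rot: [-3.142, 0.001, 0.025]
ft_force: [0.3, 0.2, -0.7]
opening: 0.584
grip_force: 30.0
```

{"name": "step_arm", "arguments": {"moves": [{"tx": 0,"ty": 0,"tz": 0.5,"roll": 0},{"tx": 0,"ty": 0,"tz": 1,"roll": 0},{"tx": 0,"ty": 0,"tz": 1,"roll": 0}]}}

```text
t: 11.5
eef_pos: [628.3, -13.6, 208.6]
tcp_rot: [3.141, -0.0, 0.025]
ft_force: [-0.9, 1.0, -1.4]
opening: 0.583
grip_force: 30.0
```

{"name": "step_arm", "arguments": {"moves": [{"tx": 0,"ty": 0,"tz": 0.5,"roll": 0},{"tx": 0,"ty": 0,"tz": 1,"roll": 0},{"tx": 0,"ty": 0,"tz": 1,"roll": 0}]}}

```text
t: 11.75
eef_pos: [628.2, -13.6, 207.5]
tcp_rot: [3.142, 0.0, 0.025]
ft_force: [0.1, 0.5, -1.8]
opening: 0.585
grip_force: 30.0
```

{"name": "step_arm", "arguments": {"moves": [{"tx": 0,"ty": 0,"tz": 0.5,"roll": 0},{"tx": 0,"ty": 0,"tz": 1,"roll": 0},{"tx": 0,"ty": 0,"tz": 1,"roll": 0}]}}

```text
t: 12.0
eef_pos: [628.2, -13.6, 206.5]
tcp_rot: [3.142, 0.0, 0.025]
ft_force: [-0.0, 0.1, -1.8]
opening: 0.588
grip_force: 30.0
```

{"name": "step_arm", "arguments": {"moves": [{"tx": 0,"ty": 0,"tz": 0.5,"roll": 0},{"tx": 0,"ty": 0,"tz": 1,"roll": 0},{"tx": 0,"ty": 0,"tz": 1,"roll": 0}]}}

```text
t: 12.25
eef_pos: [628.2, -13.6, 205.5]
tcp_rot: [3.142, 0.0, 0.025]
ft_force: [0.1, 0.2, -1.5]
opening: 0.584
grip_force: 30.0
```

{"name": "step_arm", "arguments": {"moves": [{"tx": 0,"ty": 0,"tz": 0.5,"roll": 0},{"tx": 0,"ty": 0,"tz": 1,"roll": 0},{"tx": 0,"ty": 0,"tz": 1,"roll": 0}]}}

```text
t: 12.5
eef_pos: [628.5, -13.6, 204.9]
tcp_rot: [3.141, -0.001, 0.025]
ft_force: [0.7, -0.5, 1.8]
opening: 0.583
grip_force: 30.0
```

{"name": "step_arm", "arguments": {"moves": [{"tx": 0,"ty": 0,"tz": 0.5,"roll": 0},{"tx": 0,"ty": 0,"tz": 1,"roll": 0},{"tx": 0,"ty": 0,"tz": 1,"roll": 0}]}}

```text
t: 12.75
eef_pos: [628.8, -13.6, 204.3]
tcp_rot: [3.141, -0.002, 0.025]
ft_force: [1.6, -0.5, 4.6]
opening: 0.585
grip_force: 30.0
```

Contact came 11–12 mm down, so the bail is about 11 mm behind the ball's centre on its steep rear slope, and it will settle behind the ball. I'll release in small steps.

{"name": "step_arm", "arguments": {"moves": [{"tx": 0,"ty": 0,"tz": 0,"roll": 0},{"tx": 0,"ty": 0,"tz": 0,"roll": 0},{"tx": 0,"ty": 0,"tz": 0,"roll": 0},{"tx": 0,"ty": 0,"tz": 0,"roll": 0}], "grip": 57}}

```text
t: 13.08
eef_pos: [628.1, -13.6, 203.3]
tcp_rot: [3.142, 0.001, 0.025]
ft_force: [0.3, 0.8, 0.1]
opening: 0.598
grip_force: 0.0
```

{"name": "step_arm", "arguments": {"moves": [{"tx": 0,"ty": 0,"tz": 0,"roll": 0},{"tx": 0,"ty": 0,"tz": 0,"roll": 0},{"tx": 0,"ty": 0,"tz": 0,"roll": 0},{"tx": 0,"ty": 0,"tz": 0,"roll": 0}], "grip": 60}}

```text
t: 13.42
eef_pos: [628.3, -13.6, 203.6]
tcp_rot: [3.142, 0.0, 0.025]
ft_force: [-0.3, -0.0, 0.2]
opening: 0.631
grip_force: 0.0
```

{"name": "step_arm", "arguments": {"moves": [{"tx": 0,"ty": 0,"tz": 0,"roll": 0},{"tx": 0,"ty": 0,"tz": 0,"roll": 0},{"tx": 0,"ty": 0,"tz": 0,"roll": 0},{"tx": 0,"ty": 0,"tz": 0,"roll": 0},{"tx": 0,"ty": 0,"tz": 0,"roll": 0},{"tx": 0,"ty": 0,"tz": 0,"roll": 0}], "grip": 74}}

```text
t: 13.92
eef_pos: [628.3, -13.6, 203.6]
tcp_rot: [3.141, 0.0, 0.025]
ft_force: [1.0, 0.0, -0.8]
opening: 0.777
grip_force: 0.0
```

```bash
python3 - <<'E'
from h import *
from cell import env,optics
st=env.state();print(st["t"],st["eef_pos"],st["ft_force"],st["opening"])
rs={n:optics.read_camera(n) for n in("scene","top","wrist")};pickle.dump(rs,open("rel.pkl","wb"))
out=np.zeros((600,800,3),np.uint8)
k=lambda r,x,y,w,h,W,H:cv2.resize(r["pixels"][y:y+h,x:x+w],(W,H),interpolation=cv2.INTER_CUBIC)
out[:420,:560]=rs["wrist"]["pixels"]
out[:360,560:]=k(rs["top"],300,110,80,120,240,360)
out[420:,:240]=k(rs["scene"],190,120,120,90,240,180)
cv2.imwrite("pics/rel.png",out)
b=np.array([626,-14.2,241]);
for n in rs: print(n,proj(rs[n],b).round(0))
for x in(12,15,25,40): # bail top, base front/back expected
    print(x,"bail top mid",proj(rs["wrist"],b+[x,0,11]).round(0),"rim front/left",proj(rs["wrist"],b+[x+28,0,-38]).round(0),proj(rs["wrist"],b+[x,28,-38]).round(0))
E
```

```text
13.9167 [628.2620817  -13.6146814  203.61729446] [ 0.95639941  0.00786008 -0.76157565] 0.7771023708457389
scene [234. 159.]
top [343. 175.]
wrist [276. 297.]
12 bail top mid [276. 286.] rim front/left [278. 193.] [227. 240.]
15 bail top mid [276. 280.] rim front/left [278. 188.] [227. 235.]
25 bail top mid [277. 258.] rim front/left [278. 170.] [227. 218.]
40 bail top mid [278. 224.] rim front/left [279. 141.] [226. 192.]
```

View pics/rel.png

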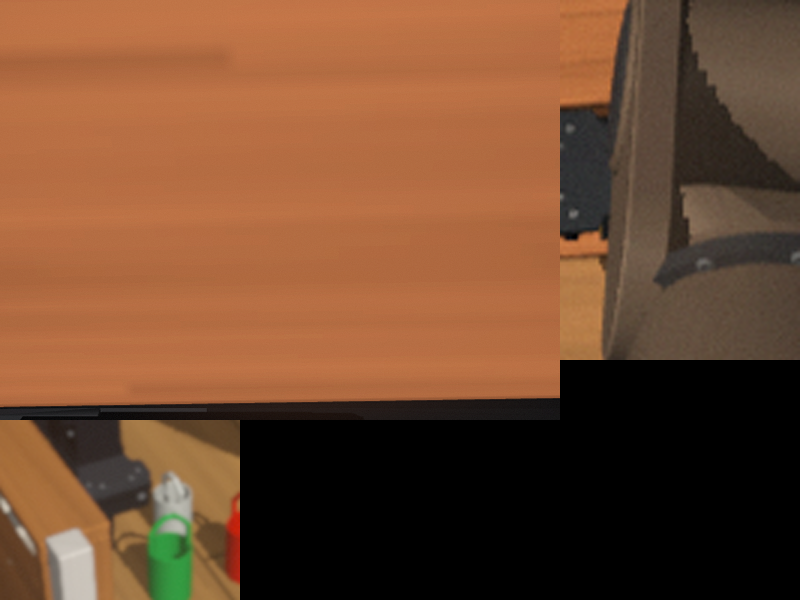

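The roof blocks every view of the hook: the wrist image is all roof board. I'll back straight out with the fingers straddling the ball, wait for any swing to die out, and check numerically from the wrist and top cameras.

{"name": "step_arm", "arguments": {"moves": [{"tx": -2,"ty": 0,"tz": 0,"roll": 0},{"tx": -6,"ty": 0,"tz": 0,"roll": 0},{"tx": -12,"ty": 0,"tz": 0,"roll": 0},{"tx": -20,"ty": 0,"tz": 0,"roll": 0},{"tx": -30,"ty": 0,"tz": 0,"roll": 0},{"tx": -42,"ty": 0,"tz": 0,"roll": 0},{"tx": -54,"ty": 0,"tz": 0,"roll": 0},{"tx": -66,"ty": 0,"tz": 0,"roll": 0},{"tx": -76,"ty": 0,"tz": 0,"roll": 0},{"tx": -84,"ty": 0,"tz": 0,"roll": 0},{"tx": -88,"ty": 0,"tz": 0,"roll": 0},{"tx": -90,"ty": 0,"tz": 0,"roll": 0}]}}

```text
t: 15.07
eef_pos: [537.8, -15.9, 203.8]
tcp_rot: [3.141, -0.0, 0.025]
ft_force: [0.1, 0.4, 0.2]
opening: 0.78
grip_force: 0.0
```

```bash
python3 - <<'E'
from h import *
from cell import env,optics
import time
st=env.state();print(st["t"],st["eef_pos"],st["ft_force"])
b=np.array([626,-14.2,241])
for i in range(3):
    r=optics.read_camera("wrist");pickle.dump(r,open(f"ret{i}.pkl","wb"))
    hsv=cv2.cvtColor(r["pixels"],cv2.COLOR_BGR2HSV)
    m=((hsv[...,1]<50)&(hsv[...,2]>50)).astype(np.uint8);m[260:]=0
    n,l,s,c=cv2.connectedComponentsWithStats(m)
    print([(s[j].tolist(),c[j].round(0).tolist()) for j in range(1,n) if s[j,4]>150])
print("ball",proj(r,b),"rad",510*0)
for x in(14.7,25,40): print(x,"bail top",proj(r,b+[x,0,11]).round(0),"rim c",proj(r,b+[x,0,-38]).round(0),"L/R",proj(r,b+[x,28,-38]).round(0),proj(r,b+[x,-28,-38]).round(0),"front rim",proj(r,b+[x-28,0,-38]).round(0),"base front",proj(r,b+[x-28,0,-118]).round(0))
# silhouette extents per row around ball
g=r["pixels"]
for v in range(0,200,10):
    xs=np.flatnonzero(m[v,180:370])+180
    print(v,(xs.min(),xs.max(),len(xs)) if len(xs) else None)
E
```

```text
15.0667 [537.80651053 -15.89220437 203.82311691] [0.0894887  0.40272035 0.213741  ]
[([208, 0, 137, 130, 11631], [275.0, 64.0]), ([394, 0, 89, 56, 3019], [434.0, 23.0]), ([477, 0, 83, 106, 7403], [522.0, 52.0]), ([183, 17, 19, 78, 1110], [192.0, 55.0]), ([140, 21, 16, 78, 1097], [148.0, 59.0]), ([47, 216, 100, 44, 2844], [106.0, 242.0]), ([397, 240, 51, 20, 697], [419.0, 252.0])]
[([208, 0, 137, 130, 11636], [275.0, 64.0]), ([394, 0, 89, 54, 3042], [434.0, 23.0]), ([477, 0, 83, 106, 7412], [522.0, 52.0]), ([183, 17, 19, 78, 1112], [192.0, 55.0]), ([140, 21, 16, 78, 1101], [148.0, 59.0]), ([47, 216, 99, 44, 2833], [106.0, 242.0]), ([397, 241, 51, 19, 691], [419.0, 252.0])]
[([208, 0, 137, 131, 11645], [275.0, 65.0]), ([394, 0, 89, 57, 3077], [434.0, 23.0]), ([477, 0, 83, 106, 7448], [522.0, 53.0]), ([183, 17, 19, 79, 1120], [192.0, 56.0]), ([140, 22, 16, 78, 1099], [148.0, 60.0]), ([47, 217, 100, 43, 2790], [106.0, 242.0]), ([397, 241, 51, 19, 676], [419.0, 252.0])]
ball [275.5587535  93.288582 ] rad 0
14.7 bail top [277.  47.] rim c [277.  64.] L/R [219.  63.] [334.  66.] front rim [
[... 159 characters left out ...]
p [279. -40.] rim c [278.   5.] L/R [217.   3.] [338.   7.] front rim [276.  70.] base front [276.  82.]
0 (np.int64(261), np.int64(283), 23)
10 (np.int64(250), np.int64(300), 51)
20 (np.int64(183), np.int64(314), 94)
30 (np.int64(184), np.int64(322), 109)
40 (np.int64(184), np.int64(326), 119)
50 (np.int64(185), np.int64(334), 131)
60 (np.int64(185), np.int64(343), 151)
70 (np.int64(186), np.int64(335), 135)
80 (np.int64(187), np.int64(330), 125)
90 (np.int64(187), np.int64(327), 119)
100 (np.int64(229), np.int64(321), 93)
110 (np.int64(237), np.int64(313), 77)
120 (np.int64(250), np.int64(300), 51)
130 (np.int64(266), np.int64(282), 17)
140 None
150 None
160 None
170 None
180 None
190 None
```

The cup hangs steady. Its silhouette is unchanged between frames, its rim centre is near row 64, and the bail sits just behind the ball (dx ≈ 14 mm) but touching it. I have time to spare, so I'll nudge the cup slowly back toward the seat, using both fingertips on its front wall with the ball between them.

{"name": "step_arm", "arguments": {"moves": [{"tx": 0,"ty": 0,"tz": 5,"roll": 0},{"tx": 0,"ty": 0,"tz": 12,"roll": 0},{"tx": 0,"ty": 0,"tz": 17,"roll": 0},{"tx": 5,"ty": 0,"tz": 19,"roll": 0},{"tx": 15,"ty": 0,"tz": 19,"roll": 0},{"tx": 26,"ty": 0,"tz": 19,"roll": 0},{"tx": 37,"ty": 0,"tz": 19,"roll": 0},{"tx": 47,"ty": 0,"tz": 19,"roll": 0},{"tx": 55,"ty": 0,"tz": 19,"roll": 0},{"tx": 61,"ty": 0,"tz": 19,"roll": 0},{"tx": 65,"ty": 0,"tz": 19,"roll": 0},{"tx": 67,"ty": 0,"tz": 19,"roll": 0}], "grip": 44}}

```text
t: 16.22
eef_pos: [605.7, -14.2, 184.5]
tcp_rot: [3.142, 0.0, 0.025]
ft_force: [-1.2, -0.2, 0.2]
opening: 0.464
grip_force: 0.0
```

{"name": "step_arm", "arguments": {"moves": [{"tx": 1,"ty": 0,"tz": 0,"roll": 0},{"tx": 2,"ty": 0,"tz": 0,"roll": 0},{"tx": 3,"ty": 0,"tz": 0,"roll": 0},{"tx": 4,"ty": 0,"tz": 0,"roll": 0},{"tx": 5,"ty": 0,"tz": 0,"roll": 0},{"tx": 6,"ty": 0,"tz": 0,"roll": 0},{"tx": 7,"ty": 0,"tz": 0,"roll": 0},{"tx": 8,"ty": 0,"tz": 0,"roll": 0},{"tx": 9,"ty": 0,"tz": 0,"roll": 0},{"tx": 10,"ty": 0,"tz": 0,"roll": 0},{"tx": 11,"ty": 0,"tz": 0,"roll": 0},{"tx": 12,"ty": 0,"tz": 0,"roll": 0}]}}

```text
t: 17.22
eef_pos: [617.3, -13.9, 184.6]
tcp_rot: [3.142, 0.0, 0.025]
ft_force: [-0.6, 0.2, -0.7]
opening: 0.463
grip_force: 0.3
```

{"name": "step_arm", "arguments": {"moves": [{"tx": 1,"ty": 0,"tz": 0,"roll": 0},{"tx": 2,"ty": 0,"tz": 0,"roll": 0},{"tx": 3,"ty": 0,"tz": 0,"roll": 0},{"tx": 4,"ty": 0,"tz": 0,"roll": 0},{"tx": 5,"ty": 0,"tz": 0,"roll": 0},{"tx": 6,"ty": 0,"tz": 0,"roll": 0},{"tx": 7,"ty": 0,"tz": 0,"roll": 0},{"tx": 8,"ty": 0,"tz": 0,"roll": 0},{"tx": 8.5,"ty": 0,"tz": 0,"roll": 0},{"tx": 9,"ty": 0,"tz": 0,"roll": 0},{"tx": 9,"ty": 0,"tz": 0,"roll": 0},{"tx": 9,"ty": 0,"tz": 0,"roll": 0}]}}

```text
t: 18.22
eef_pos: [626.3, -13.7, 184.6]
tcp_rot: [3.141, 0.0, 0.025]
ft_force: [-0.2, -0.4, -0.6]
opening: 0.465
grip_force: 0.3
```

Now a slow retreat.

{"name": "step_arm", "arguments": {"moves": [{"tx": -1,"ty": 0,"tz": 0,"roll": 0},{"tx": -2,"ty": 0,"tz": 0,"roll": 0},{"tx": -3,"ty": 0,"tz": 0,"roll": 0},{"tx": -4,"ty": 0,"tz": 0,"roll": 0},{"tx": -5,"ty": 0,"tz": 0,"roll": 0},{"tx": -6,"ty": 0,"tz": 0,"roll": 0},{"tx": -7,"ty": 0,"tz": 0,"roll": 0},{"tx": -8,"ty": 0,"tz": 0,"roll": 0},{"tx": -9,"ty": 0,"tz": 0,"roll": 0},{"tx": -10,"ty": 0,"tz": 0,"roll": 0},{"tx": -11,"ty": 0,"tz": 0,"roll": 0},{"tx": -12,"ty": 0,"tz": 0,"roll": 0}]}}

```text
t: 19.22
eef_pos: [614.2, -14.0, 184.6]
tcp_rot: [3.142, -0.0, 0.025]
ft_force: [0.4, -0.4, -0.7]
opening: 0.464
grip_force: 0.0
```

{"name": "step_arm", "arguments": {"moves": [{"tx": -2,"ty": 0,"tz": 0,"roll": 0},{"tx": -5,"ty": 0,"tz": 0,"roll": 0},{"tx": -9,"ty": 0,"tz": 0,"roll": 0},{"tx": -15,"ty": 0,"tz": 0,"roll": 0},{"tx": -23,"ty": 0,"tz": 0,"roll": 0},{"tx": -32,"ty": 0,"tz": 0,"roll": 0},{"tx": -41,"ty": 0,"tz": 0,"roll": 0},{"tx": -51,"ty": 0,"tz": -2,"roll": 0},{"tx": -60,"ty": 0,"tz": -8,"roll": 0},{"tx": -68,"ty": 0,"tz": -14,"roll": 0},{"tx": -74,"ty": 0,"tz": -18,"roll": 0},{"tx": -76,"ty": 0,"tz": -19,"roll": 0}]}}

```text
t: 20.22
eef_pos: [537.8, -15.9, 205.0]
tcp_rot: [3.141, -0.002, 0.025]
ft_force: [0.2, 0.6, -0.6]
opening: 0.463
grip_force: 0.0
```

```bash
python3 - <<'E'
from h import *
from cell import env,optics
st=env.state();print(st["t"],st["eef_pos"],st["ft_force"])
b=np.array([626,-14.2,241])
for i in range(6):
    r=optics.read_camera("wrist");pickle.dump(r,open(f"fin{i}.pkl","wb"))
    hsv=cv2.cvtColor(r["pixels"],cv2.COLOR_BGR2HSV)
    m=((hsv[...,1]<50)&(hsv[...,2]>50)).astype(np.uint8);m[200:]=0
    n,l,s,c=cv2.connectedComponentsWithStats(m)
    print([(s[j].tolist(),c[j].round(1).tolist()) for j in range(1,n) if s[j,4]>150][:2])
print("ball",proj(r,b))
for x in(14.7,25,30): print(x,"rim c",proj(r,b+[x,0,-38]).round(0),"L/R",proj(r,b+[x,28,-38]).round(0),proj(r,b+[x,-28,-38]).round(0),"front rim",proj(r,b+[x-28,0,-38]).round(0),"base front",proj(r,b+[x-28,0,-118]).round(0))
for v in range(0,140,10):
    xs=np.flatnonzero(m[v,205:370])+205
    print(v,(xs.min(),xs.max(),len(xs)) if len(xs) else None)
E
```

```text
20.2167 [537.76374669 -15.92333776 204.95418181] [ 0.15969758  0.6007021  -0.56218821]
[([207, 0, 138, 130, 12019], [275.0, 55.8]), ([393, 0, 88, 56, 3025], [432.9, 23.0])]
[([207, 0, 138, 130, 12062], [275.0, 56.0]), ([393, 0, 89, 56, 3031], [433.0, 23.0])]
[([207, 0, 139, 131, 12174], [275.0, 56.6]), ([393, 0, 89, 57, 3091], [433.5, 23.4])]
[([207, 0, 139, 132, 12247], [275.0, 56.9]), ([394, 0, 88, 57, 3104], [433.9, 23.4])]
[([207, 0, 139, 132, 12298], [275.0, 57.0]), ([394, 0, 89, 57, 3105], [434.1, 23.3])]
[([207, 0, 139, 132, 12325], [275.1, 57.0]), ([394, 0, 89, 57, 3102], [434.2, 23.3])]
ball [275.61094569  93.84784897]
14.7 rim c [277.  65.] L/R [219.  63.] [334.  66.] front rim [275. 124.] base front [276. 119.]
25 rim c [277.  41.] L/R [218.  40.] [336.  43.] front rim [276. 103.] base front [276. 104.]
30 rim c [277.  30.] L/R [218.  28.] [337.  31.] front rim [276.  92.] base front [276.  97.]
0 (np.int64(237), np.int64(314), 78)
10 (np.int64(229), np.int64(321), 93)
20 (np.int64(223), np.int64(327), 105)
30 (np.int64(211), np.int64(338), 128)
40 (np.int64(207), np.int64(345), 139)
50 (np.int64(214), np.int64(338), 125)
60 (np.int64(219), np.int64(331), 113)
70 (np.int64(222), np.int64(328), 107)
80 (np.int64(226), np.int64(324), 99)
90 (np.int64(233), np.int64(317), 85)
100 (np.int64(241), np.int64(307), 67)
110 (np.int64(244), np.int64(304), 61)
120 (np.int64(250), np.int64(298), 49)
130 (np.int64(264), np.int64(284), 21)
```

The bail's shoulders moved from row 60 to row 40, so the bail is now about 8 mm further back, clear of the ball. I'll move away, let it settle, and check that it is still and that nothing else moved.

{"name": "step_arm", "arguments": {"moves": [{"tx": -2,"ty": 0,"tz": -2,"roll": 0},{"tx": -6,"ty": 0,"tz": -6,"roll": 0},{"tx": -12,"ty": 0,"tz": -12,"roll": 0},{"tx": -17,"ty": 0,"tz": -17,"roll": 0},{"tx": -20,"ty": 0,"tz": -20,"roll": 0},{"tx": -20,"ty": 0,"tz": -20,"roll": 0},{"tx": -20,"ty": 0,"tz": -20,"roll": 0},{"tx": -20,"ty": 0,"tz": -20,"roll": 0},{"tx": -20,"ty": 0,"tz": -20,"roll": 0},{"tx": -20,"ty": 0,"tz": -20,"roll": 0},{"tx": -20,"ty": 0,"tz": -20,"roll": 0},{"tx": -20,"ty": 0,"tz": -20,"roll": 0}]}}

```text
t: 21.52
eef_pos: [518.4, -16.3, 223.5]
tcp_rot: [3.142, 0.0, 0.025]
ft_force: [0.4, -0.1, 0.6]
opening: 0.461
grip_force: 0.0
```

{"name": "step_arm", "arguments": {"moves": [{"tx": 0,"ty": 0,"tz": 0,"roll": 0},{"tx": 0,"ty": 0,"tz": 0,"roll": 0},{"tx": 0,"ty": 0,"tz": 0,"roll": 0},{"tx": 0,"ty": 0,"tz": 0,"roll": 0},{"tx": 0,"ty": 0,"tz": 0,"roll": 0},{"tx": 0,"ty": 0,"tz": 0,"roll": 0},{"tx": 0,"ty": 0,"tz": 0,"roll": 0},{"tx": 0,"ty": 0,"tz": 0,"roll": 0},{"tx": 0,"ty": 0,"tz": 0,"roll": 0},{"tx": 0,"ty": 0,"tz": 0,"roll": 0},{"tx": 0,"ty": 0,"tz": 0,"roll": 0},{"tx": 0,"ty": 0,"tz": 0,"roll": 0}]}}

```text
t: 22.52
eef_pos: [518.3, -16.4, 223.6]
tcp_rot: [3.142, 0.0, 0.025]
ft_force: [0.1, 0.1, -0.3]
opening: 0.459
grip_force: 0.0
```

```bash
python3 - <<'E'
from h import *
from cell import env,optics
b=np.array([626,-14.2,241]);prev=None
for i in range(8):
    r=optics.read_camera("wrist");g=cv2.cvtColor(r["pixels"],cv2.COLOR_BGR2GRAY).astype(int)[:180,200:350]
    if prev is not None: print("diff",(abs(g-prev)>12).sum(),end=" ")
    prev=g
hsv=cv2.cvtColor(r["pixels"],cv2.COLOR_BGR2HSV);m=((hsv[...,1]<50)&(hsv[...,2]>50)).astype(np.uint8)
w=[(v,int((m[v,200:350]).sum())) for v in range(0,140,4)];print("\nwidths",w)
for x in(15,20,25): print(x,"shoulder z",[proj(r,b+[x,s*28,-18]).round(0).tolist() for s in(1,-1)])
S=optics.read_camera("scene")["pixels"];S0=pickle.load(open("scene0.pkl","rb"))["pixels"]
def col(im,lo):
    h=cv2.cvtColor(im,cv2.COLOR_BGR2HSV);return h
for nm,(x0,y0,x1,y1) in {"cup_a":(320,215,362,285),"comb":(360,330,445,365),"cup_b":(262,143,290,175),"clipL":(225,150,245,165),"clip":(244,235,262,250)}.items():
    d=abs(S[y0:y1,x0:x1].astype(int)-S0[y0:y1,x0:x1]).max(2);print(nm,(d>40).mean().round(3))
print(env.state()["t"])
E
```

```text
diff 0 diff 0 diff 3 diff 2 diff 0 diff 0 diff 0 
widths [(0, 127), (4, 124), (8, 119), (12, 115), (16, 111), (20, 110), (24, 107), (28, 105), (32, 104), (36, 101), (40, 98), (44, 93), (48, 88), (52, 84), (56, 78), (60, 73), (64, 65), (68, 61), (72, 46), (76, 37), (80, 16), (84, 0), (88, 0), (92, 0), (96, 0), (100, 0), (104, 0), (108, 0), (112, 0), (116, 0), (120, 0), (124, 0), (128, 0), (132, 0), (136, 0)]
15 shoulder z [[217.0, 15.0], [337.0, 19.0]]
20 shoulder z [[216.0, 3.0], [337.0, 7.0]]
25 shoulder z [[216.0, -9.0], [338.0, -6.0]]
cup_a 0.0
comb 0.0
cup_b 0.215
clipL 0.21
clip 0.0
22.9667
```

The cup is still (no pixel change between frames), the bail is about 20 mm or more behind the ball's centre, and cup_a, the comb and one clip show no pixel change. The changes in the cup_b and ball crops fit the arm's occlusion and shadow and the hung cup. The tool never went near cup_b.

```bash
python3 -c "
from cell import env
print(env.job_done())"
```

```text
the job is handed in; nothing more can be done
None
```

I hung cup_c by its bail on the hook behind the ball, where it hung still with the gripper clear of it, and handed the job in at about 23 s; the roof hid it from direct view, so that rests on image measurements and light contact forces, and no verdict came back.

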